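Bolt the lid flaps of a food carrier

TASK

The insulated food carrier is packed and must be bolted before it goes to the van: with your fingertips push the upright, ball-ended handle of the barrel bolt along its slot until the bolt is fully home through the eye on the other lid flap, then push the handle over sideways into the locking notch until it lies down as far as it goes, and leave it there. Only push the handle, never take it between the fingers. Keep both lid flaps shut and leave everything that stands on and around the carrier where it is.

Things in the scene. Friction and masses are not known exactly. Their poses are not given: they have to be found in the camera images.
- knob (a point): Centre of the black ball (22 mm diameter) at the end of the bolt's handle, 52 mm out from the bolt's axis on a round steel stem that sticks up through the slot in the barrel. At the start it is upright, with the ball's top 80 mm above the lid. The point's z points outward along the stem.
- stem (a point): Point on the handle's steel stem (9 mm diameter), 30 mm out from the bolt's axis, 22 mm nearer to it than the ball's centre.
- slot_corner (a point): Fixed point on the bolt's axis below the corner of the L-shaped slot: the stem stands here once the bolt is fully home. x (level): the way the bolt must be pushed, towards the eye on the other flap; y (level): the side on which the locking notch lies; z up. 17 mm above the level top face of the lid. The eye, 25 mm diameter, stands 67 to 89 mm ahead of it on x.
- barrel (a point): Centre of the bolt's barrel, on its axis; axes as slot_corner. The barrel is a steel tube, 25 mm outside diameter, 125 mm long on x, with the slot in it. No loose thing stands within 60 mm of the barrel or the ball's path; on both flaps, some 120 mm from the axis on the -y side, stands a bow handle 39 mm high.
- bolt (a joint): Travel of the bolt along its axis in m: 0 fully drawn back, 0.060 fully home (a firm stop). It starts anywhere between 0 and 0.015, slides stiffly (about 3 N) and stays where it is left. The handle's stem travels with it.
- bolt_handle (a joint): Turn of the handle about the bolt's axis in rad: 0 upright, positive towards +y of slot_corner, 1.45 lying down in the notch (firm stop; the ball's centre is then 6 mm above the axis and 52 mm to +y). In the straight slot it only rocks by about 0.2; it turns over only within 2 mm of fully home. It turns stiffly (1 to 2 N at the ball) and stays where it is left.
- flap_left (a joint): Opening of the lid flap that carries the bolt, in rad: 0 shut, grows as its edge at the middle of the carrier is lifted. Hinged at the carrier's outer end; only its weight keeps it shut.
- flap_right (a joint): Opening of the other lid flap, the one with the eye, in rad: 0 shut; hinged at the other outer end.
- carrier: The insulated carrier, a metal chest 390 mm by 600 mm, top face of the lid 197 mm above the table. It does not move. Origin: centre of its underside; z up; the bolt lies across the seam between the two flaps, which runs through the carrier's middle along its x axis.
- shaker: Small aluminium shaker jar, 52 mm diameter, 85 mm high, standing on the lid. Origin: centre of its underside.
- bowl: Steel bowl, 124 mm diameter, 50 mm high, standing on the lid. Origin: centre of its underside.
- spoon: Steel serving spoon, some 160 mm long, lying on the lid near the outer edge of the flap with the eye. Origin: underside, near its middle.
- measure: Aluminium measuring mug, 90 mm diameter, 100 mm high, on the table beside the carrier. Origin: centre of its underside.
- sauce_bottle: Amber glass bottle, 68 mm diameter, 200 mm high, standing on the table. Origin: centre of its underside.
- prep_bowl: White bowl, 150 mm diameter, 60 mm high, on the table. Origin: centre of its underside.

How it is judged:
By the outcome, as a careful person would: the job done as asked, in the order asked, and still so for the second after the job is handed in, with the robot touching nothing.
It also fails if it takes over 45 s, if anything falls off the work surface, if the arm or the gripper's body presses on something with over 40 N, if the wrist force passes 120 N, or if a joint passes its speed limit or range.

ROBOT

A 6-joint arm with a two-finger parallel gripper is mounted at the origin on the work surface. World frame = base frame: x ahead of the robot, y to its left, z up, the work surface at z = 0. Lengths are in m, angles in rad, forces in N, time in s.
With the tool pointing down it reaches from about 0.35 to 0.725 m from the base axis. Payload 6 kg.
Tool frame: the origin (TCP) lies where the fingers leave the gripper's body, on its centre line; the fingertips stand 73 mm ahead of it and the grasp point (between the pads) lies 54 mm ahead of it; z points along the fingers, y is the direction in which the jaws open and shut (so a half turn about z gives the same grasp; the last joint's range is limited). The gripper opens to 85 mm and grips with 20 to 120 N. Pads are 22 mm wide; open, the fingers measure 114 mm over their backs; the gripper's body (76 mm by 85 mm) begins 54 mm behind the grasp point. The pads swing forward as they close: fully open they stand 13 mm farther back than shut.
Start: joints at [1.524, 0.04, 0.085, 0, -1.615, -0.334], TCP at [0.223, 0.557, 0.304] pointing down, gripper open.
Joint ranges: [-2.56, 2.56], [-1.29, 2.01], [-1.08, 1.49], [-3.29, 1.98], [-2.81, -0.18], [-2.99, 2.99]. Speed limits (rad/s): [2.57, 2.57, 3.01, 3.14, 3.14, 3.14].

INTERFACE

Orientations are given as a 3x3 rotation matrix whose columns are the frame's x, y, z axes.
In Python, from rig import * gives the robot as it stands. The module is installed in compiled form; this text tells all that it offers.
- The arm moves only by the tool apply_moves, never from a script. Its argument "plan" is text: rows parted by semicolons, each of 4 numbers parted by spaces: the shift along the tool's x, y, z in m, then the turn about the tool's z in rad. In form: x y z turn; .... A call has 1 to 20 rows; each row is the pose to reach, as a shift and turn from the pose measured when the call began, along the tool's axes at that moment; what a row does not reach only later rows make up. A row lasts 1/12 s, in which the tool goes at most 41.7 mm and 7.16 degrees, less where a joint would pass 70% of its speed; a pose out of reach is approached as far as the arm can. A call with a gripper value outside its range is refused whole. "fingers" is the closure, from -1 (fully open) to 1 (shut), so that 0 is half open, set as the call begins (left out, the last holds). The fingers move at their own pace and stop on an object; the grip force is fixed at half the most. Time passes only in rows, so rows that repeat a pose let the fingers close. It gives the time, the measured TCP pose, the force and the opening at its end, in the units of the state.
- state(): the state, without advancing time (a new reading comes with each control period).
- grab_frame(name): name is "scene" or "top" or "wrist"; returns a dict with "img" (480x640x3 uint8, red, green, blue), "fovy" (degrees; the focal length in pixels is half the picture's height over the tangent of half this angle, whatever the lens; pixels are square), "cx", "cy" (the principal point, pixels), "camera_from_world" (4x4, takes a point from world to camera coordinates). Camera axes: x right, y down, z forward; pixel columns grow to the right and rows downward; lengths in m; the calibration is good to about 2 mm. A picture is of the moment at which its call begins. There is no depth.
- job_done(): hands the job in, once; it reports no verdict.
The state is a dict: "time_s": time; "qpos": joint angles; "dq": joint speeds; "joint_efforts": joint torques, N m; "tool_pos": TCP position; "tcp_rot": TCP orientation; "contact_force": force on the tool from outside, world axes, zero at the start; "ft_torque": the same for the moment, N m; "opening": opening from 0.0 (shut) to 1.0 (fully open).
Only numpy, scipy, OpenCV 4.12 (cv2) and the standard library are available. Lean on these libraries where they do the work, as an engineer would, in place of code of your own. Each camera call takes 0.05 s, during which the arm holds its last target.

## Working session

There is one attempt and no reset: what is moved stays moved. The work goes in short steps, Python scripts to look and compute and a tool call to move; the robot and the scene stay as the last step left them, time stands still between calls to the robot, and variables do not carry over. Pictures are saved under pics/ and viewed, and the job is handed in when it is done.

Besides the shell and the picture viewer there is one more tool, called as name(argument=value, ...) on one line, values as JSON. apply_moves: Moves the arm, as the interface text tells. Its arguments: {"type":"object","properties":{"plan":{"type":"string"},"fingers":{"type":"number"}},"required":["plan"]}

```bash
mkdir -p pics; cat > h.py <<'E'
from rig import *
import numpy as np, cv2
def K(f):
    fl=240/np.tan(np.radians(f["fovy"])/2); return fl,f["cx"],f["cy"]
def ray(f,u,v):
    fl,cx,cy=K(f); T=np.array(f["camera_from_world"]); R=T[:3,:3]; t=T[:3,3]
    d=R.T@np.array([(u-cx)/fl,(v-cy)/fl,1]); return -R.T@t,d/np.linalg.norm(d)
def onz(f,u,v,z):
    o,d=ray(f,u,v); return o+d*(z-o[2])/d[2]
def proj(f,p):
    fl,cx,cy=K(f); T=np.array(f["camera_from_world"]); c=T[:3,:3]@np.array(p)+T[:3,3]
    return c[0]/c[2]*fl+cx,c[1]/c[2]*fl+cy
def two(f1,p1,f2,p2):
    a,d=ray(f1,*p1); b,e=ray(f2,*p2)
    s=np.linalg.lstsq(np.c_[d,-e],b-a,rcond=None)[0]
    P,Q=a+d*s[0],b+e*s[1]; return (P+Q)/2,np.linalg.norm(P-Q)
def snap(n,tag):
    f=grab_frame(n); cv2.imwrite(f"pics/{tag}.png",np.ascontiguousarray(f["img"][:,:,::-1])); 
    import pickle; pickle.dump(f,open(f"pics/{tag}.pkl","wb")); return f
def load(tag):
    import pickle; return pickle.load(open(f"pics/{tag}.pkl","rb"))
E
python3 - <<'E'
from h import *
for n in("scene","top","wrist"):
    f=snap(n,n+"0"); print(n,f["fovy"],f["cx"],f["cy"]); print(np.round(f["camera_from_world"],3))
s=state(); print(s)
E
```

```text
scene 43.96124341567538 327.0593078445782 228.78034820003228
[[ 0.71   0.704  0.011 -0.397]
 [ 0.483 -0.475 -0.736 -0.148]
 [-0.513  0.527 -0.677  2.406]
 [ 0.     0.     0.     1.   ]]
top 53.84778882246598 324.0304887115208 233.00700997052766
[[-0.023 -1.    -0.007  0.023]
 [-0.986  0.024 -0.166  0.565]
 [ 0.166  0.003 -0.986  1.465]
 [ 0.     0.     0.     1.   ]]
wrist 65.31736079427935 318.64631970520526 242.52974920439954
[[-0.371 -0.929  0.001  0.6  ]
 [-0.879  0.352  0.322 -0.041]
 [-0.3    0.119 -0.947  0.381]
 [ 0.     0.     0.     1.   ]]
{'time_s': 0.15, 'qpos': array([ 1.52369278e+00,  4.06697227e-02,  8.40772025e-02, -2.84313781e-04,
       -1.61548594e+00, -3.33684597e-01]), 'dq': array([ 0.00129714, -0.00255057,  0.00170857,  0.00387481, -0.00022438,
        0.00025997]), 'joint_efforts': array([-2.35950509e-03, -3.68614733e+01,  3.47691035e+01,  6.93637356e+00,
       -4.41005584e-03, -2.16466056e-06]), 'tool_pos': array([0.22289223, 0.55691339, 0.30314111]), 'tcp_rot': array([[ 9.28376689e-01, -3.71640424e-01, -3.44085505e-04],
       [-3.71640553e-01, -9.28375836e-01, -1.26733600e-03],
       [ 1.51552620e-04,  1.30444133e-03, -9.99999138e-01]]), 'contact_force': array([-0.19051926,  0.65654107, -0.03871007]), 'ft_torque': array([-0.01744155, -0.01347328, -0.00042741]), 'opening': 1.0006724449985998}
```

View pics/scene0.png

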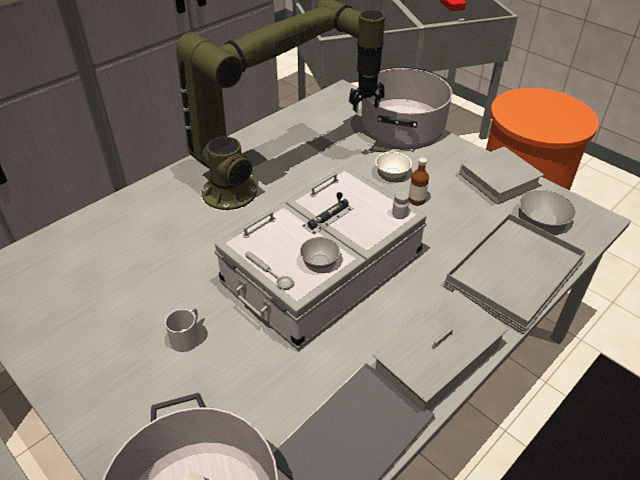

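View pics/top0.png

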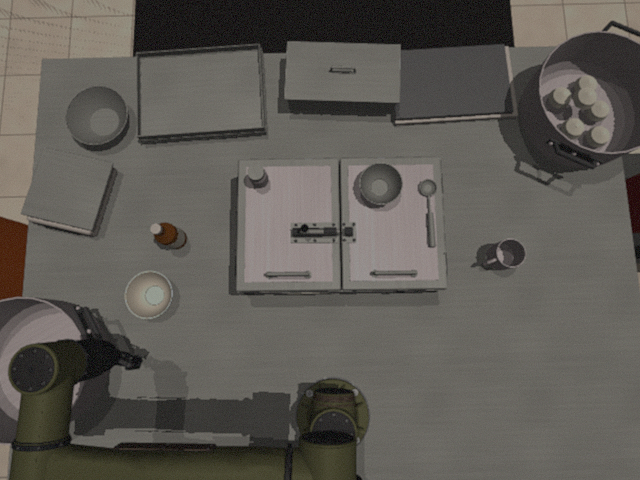

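View pics/wrist0.png

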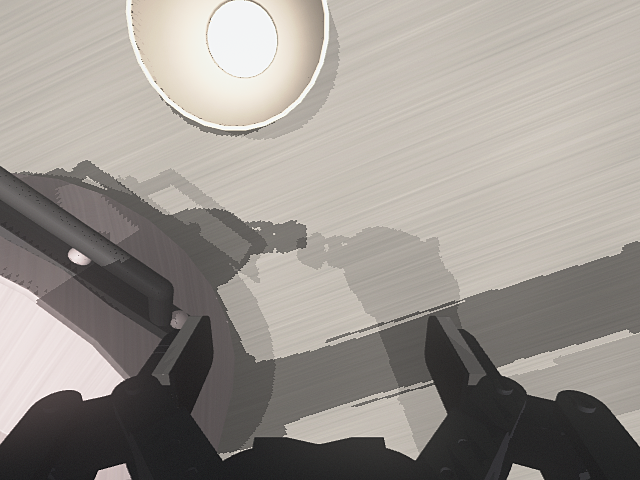

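```bash
python3 - <<'E'
from h import *
f=load("top0"); g=load("scene0")
a=cv2.resize(f["img"][190:300,230:450],None,fx=3.6,fy=3.6,interpolation=cv2.INTER_CUBIC)
cv2.imwrite("pics/zt.png",np.ascontiguousarray(a[:,:,::-1]))
a=cv2.resize(g["img"][175:250,280:380],None,fx=7,fy=7,interpolation=cv2.INTER_CUBIC)
cv2.imwrite("pics/zs.png",np.ascontiguousarray(a[:,:,::-1]))
# carrier corners
for p in [(237,159),(439,157),(237,293),(444,291)]: print(np.round(onz(f,*p,.197),3))
E
```

```text
[0.768 0.262 0.197]
[ 0.759 -0.335  0.197]
[0.374 0.259 0.197]
[ 0.366 -0.324  0.197]
```

View pics/zt.png

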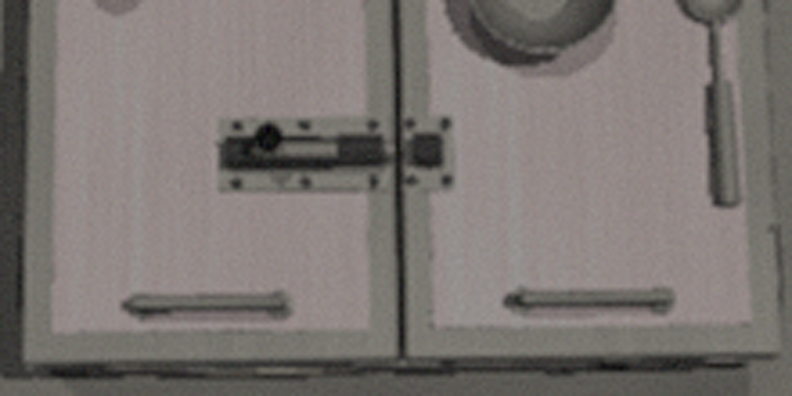

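View pics/zs.png

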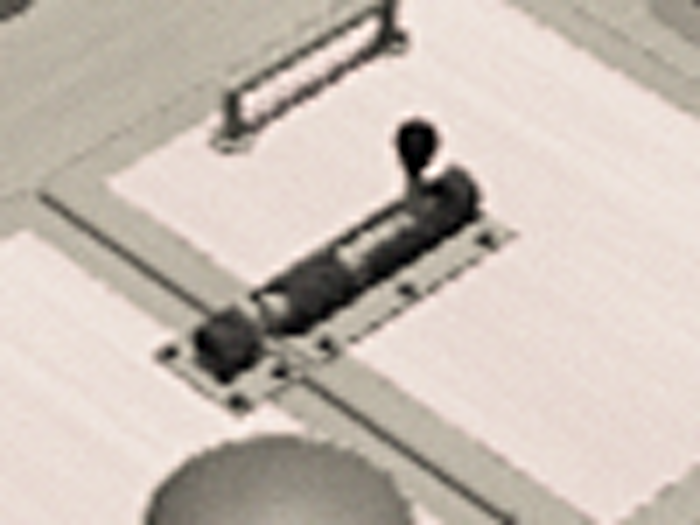

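```bash
python3 - <<'E'
from h import *
f=load("top0"); g=load("scene0")
z=lambda u,v:((u+.5)/3.6+230-.5,(v+.5)/3.6+190-.5); s=lambda u,v:((u+.5)/7+280-.5,(v+.5)/7+175-.5)
print(two(f,z(268,137),g,s(416,142)), onz(f,*z(268,137),.266),onz(g,*s(416,142),.266))
for p in [(222,151),(383,151),(412,150),(443,150)]: print(np.round(onz(f,*z(*p),.220),4))
for p in [(286,312),(468,190),(225,350)]: print("s",np.round(onz(g,*s(*p),.216),4))
for p in [(122,305),(290,305),(505,300),(672,297)]: print("h",np.round(onz(f,*z(*p),.232),4))
for p in [(220,117),(218,188),(455,118),(455,188)]:print("plate",np.round(onz(f,*z(*p),.2),4))
E
```

```text
(array([0.54494715, 0.06476291, 0.26834762]), np.float64(0.0035632327655837123)) [0.54418864 0.06351083 0.266     ] [0.54391584 0.06845152 0.266     ]
[0.5422 0.102  0.22  ]
[ 0.5391 -0.0246  0.22  ]
[ 0.5393 -0.0474  0.22  ]
[ 0.5388 -0.0717  0.22  ]
s [ 0.5472 -0.0218  0.216 ]
s [0.5459 0.1048 0.216 ]
s [ 0.5462 -0.0609  0.216 ]
h [0.422  0.1793 0.232 ]
h [0.419  0.0503 0.232 ]
h [ 0.4189 -0.1147  0.232 ]
h [ 0.4181 -0.2427  0.232 ]
plate [0.5733 0.1047 0.2   ]
plate [0.5159 0.107  0.2   ]
plate [ 0.5679 -0.0833  0.2   ]
plate [ 0.5113 -0.0814  0.2   ]
```

apply_moves(plan="0 0 -0.03 0; 0 0 -0.06 0; 0.01 0.005 -0.09 0; 0.03 0.02 -0.1 -0.02; 0.06 0.04 -0.1 -0.05; 0.09 0.06 -0.1 -0.08; 0.12 0.08 -0.1 -0.11; 0.15 0.1 -0.1 -0.14; 0.18 0.12 -0.1 -0.17; 0.21 0.135 -0.1 -0.2; 0.24 0.15 -0.1 -0.23; 0.27 0.17 -0.1 -0.26; 0.3 0.19 -0.1 -0.29; 0.33 0.21 -0.1 -0.32; 0.36 0.23 -0.1 -0.34; 0.39 0.25 -0.1 -0.35; 0.42 0.265 -0.1 -0.355; 0.45 0.28 -0.1 -0.355; 0.46 0.287 -0.1 -0.355; 0.46 0.287 -0.1 -0.355", fingers=1)

```text
time_s: 1.82
tool_pos: [0.5445, 0.1175, 0.4025]
tcp_rot: [[1.0, -0.029, -0.002], [-0.029, -1.0, -0.003], [-0.002, 0.003, -1.0]]
contact_force: [-1.0, 1.0, -0.3]
opening: 0.004
```

```bash
python3 - <<'E'
from h import *
f=snap("wrist","w1"); s=state(); print(s["time_s"],s["tool_pos"],s["tcp_rot"].round(3),s["contact_force"],s["opening"]); print(np.round(f["camera_from_world"],3))
E
```

```text
1.8667 [0.54377245 0.11872263 0.40280756] [[ 1.    -0.028 -0.002]
 [-0.028 -1.    -0.002]
 [-0.002  0.002 -1.   ]] [ 0.25205233 -0.49483794 -0.40198159] 7.508222184217096e-05
[[-0.029 -1.     0.002  0.133]
 [-0.946  0.028  0.324  0.438]
 [-0.324  0.007 -0.946  0.649]
 [ 0.     0.     0.     1.   ]]
```

View pics/w1.png

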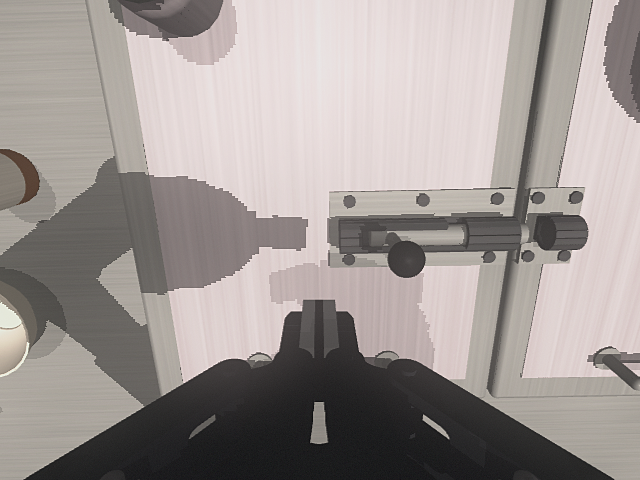

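```bash
python3 - <<'E'
from h import *
f=load("w1"); t=load("top0")
print("ball",onz(f,406.5,259,.266), two(f,(406.5,259),t,(304.1,227.7)))
for z in (.214,.226):
  for p in [(338,234),(522,234),(562,233),(538,233),(587,233)]: print(z,np.round(onz(f,*p,z),4))
for p in [(330,191),(584,187),(328,267),(582,263)]: print("plate",np.round(onz(f,*p,.2),4))
for d in (.073,.086):
  for dx in(-.011,.011): print(d,dx,proj(f,np.array([.5438+dx,.1187,.4028-d])))
for p in [(302,300),(336,300)]: print("tip",onz(f,*p,.4028-.073))
E
```

```text
ball [0.54599921 0.06566207 0.266     ] (array([0.54463783, 0.06416529, 0.26198056]), np.float64(0.0011542671462297688))
0.214 [0.5461 0.1035 0.214 ]
0.214 [ 0.5422 -0.0296  0.214 ]
0.214 [ 0.5421 -0.0585  0.214 ]
0.214 [ 0.5426 -0.0411  0.214 ]
0.214 [ 0.5415 -0.0766  0.214 ]
0.226 [0.5499 0.1041 0.226 ]
0.226 [ 0.5462 -0.0229  0.226 ]
0.226 [ 0.5461 -0.0504  0.226 ]
0.226 [ 0.5466 -0.0338  0.226 ]
0.226 [ 0.5456 -0.0676  0.226 ]
plate [0.5749 0.1083 0.2   ]
plate [ 0.5724 -0.0776  0.2   ]
plate [0.5147 0.111  0.2   ]
plate [ 0.5121 -0.0881  0.2   ]
0.073 -0.011 (np.float64(317.33498967777035), np.float64(342.89745292179475))
0.073 0.011 (np.float64(315.77112026518284), np.float64(298.27448921618065))
0.086 -0.011 (np.float64(317.3704097536253), np.float64(327.0864171749692))
0.086 0.011 (np.float64(315.9206180145779), np.float64(285.01579357106084))
tip [0.55416056 0.12456141 0.3298    ]
tip [0.55372791 0.1101515  0.3298    ]
```

apply_moves(plan="0.001 0 0.02 -0.01; 0.001 0 0.04 -0.015; 0.001 0 0.06 -0.015; 0.001 0 0.075 -0.015; 0.001 0 0.08 -0.015; 0.001 0.005 0.08 -0.015; 0.001 0.01 0.08 -0.015; 0.001 0.015 0.08 -0.015; 0.001 0.02 0.08 -0.015; 0.001 0.02 0.08 -0.015")

```text
time_s: 2.7
tool_pos: [0.5442, 0.0977, 0.3241]
tcp_rot: [[1.0, -0.014, -0.0], [-0.014, -1.0, -0.001], [-0.0, 0.001, -1.0]]
contact_force: [-0.3, 0.5, 0.4]
opening: 0.003
```

```bash
python3 - <<'E'
from h import *
f=snap("wrist","w2"); s=state(); print(s["time_s"],s["tool_pos"],s["tcp_rot"].round(3),s["contact_force"],s["opening"])
E
```

```text
2.75 [0.54420907 0.09798138 0.32374011] [[ 1.    -0.014 -0.   ]
 [-0.014 -1.    -0.001]
 [-0.     0.001 -1.   ]] [ 0.75547786  0.04507514 -0.50676644] -0.0016295145657976308
```

View pics/w2.png

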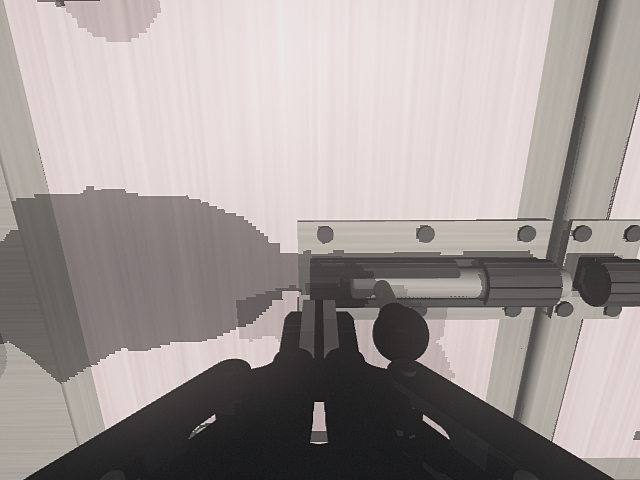

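apply_moves(plan="0.001 0.004 -0.004 0; 0.001 0.008 -0.005 0; 0.001 0.012 -0.005 0; 0.001 0.015 -0.005 0; 0.001 0.018 -0.005 0; 0.001 0.021 -0.005 0; 0.001 0.024 -0.005 0; 0.001 0.027 -0.005 0; 0.001 0.03 -0.005 0; 0.001 0.03 -0.005 0")

```text
time_s: 3.58
tool_pos: [0.5448, 0.0674, 0.3289]
tcp_rot: [[1.0, -0.015, -0.0], [-0.015, -1.0, -0.002], [-0.0, 0.002, -1.0]]
contact_force: [0.5, 0.9, 2.1]
opening: -0.002
```

```bash
python3 - <<'E'
from h import *
f=snap("wrist","w3"); s=state(); print(s["time_s"],s["tool_pos"],s["contact_force"])
E
```

```text
3.6333 [0.54466235 0.06751324 0.32866358] [0.08537055 1.66674955 1.47031095]
```

View pics/w3.png

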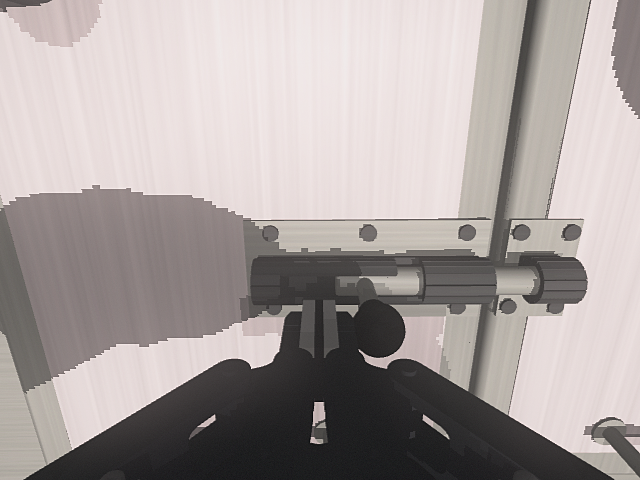

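apply_moves(plan="0 0.004 0 0; 0 0.008 0 0; 0 0.012 0 0; 0 0.016 0 0; 0 0.019 0 0; 0 0.022 0 0; 0 0.022 0 0")

```text
time_s: 4.22
tool_pos: [0.5443, 0.0448, 0.3286]
tcp_rot: [[1.0, -0.015, -0.001], [-0.015, -1.0, -0.002], [-0.001, 0.002, -1.0]]
contact_force: [0.6, 2.0, 1.3]
opening: -0.001
```

```bash
python3 - <<'E'
from h import *
f=snap("wrist","w4"); s=state(); print(s["time_s"],s["tool_pos"],s["contact_force"])
print(onz(load("w3"),380.5,329,.266))
E
```

```text
4.2667 [0.54425495 0.04494876 0.32851378] [1.39672255 1.00920804 0.36132505]
[0.54598131 0.0425752  0.266     ]
```

View pics/w4.png

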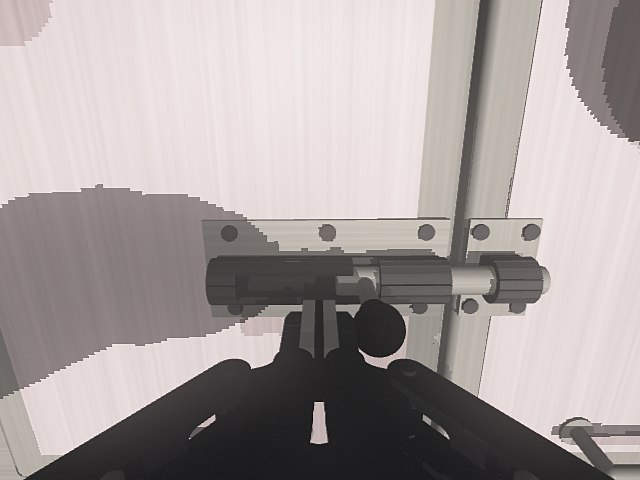

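apply_moves(plan="0 0.001 0 0; 0 0.002 0 0; 0 0.003 0 0; 0 0.003 0 0; 0 0.003 0 0")

```text
time_s: 4.68
tool_pos: [0.5443, 0.0433, 0.3286]
tcp_rot: [[1.0, -0.014, -0.001], [-0.014, -1.0, 0.0], [-0.001, -0.0, -1.0]]
contact_force: [0.3, 7.7, 1.9]
opening: 0.006
```

apply_moves(plan="0 0.001 0 0; 0 0.002 0 0; 0 0.003 0 0; 0 0.003 0 0; 0 0.003 0 0")

```text
time_s: 5.1
tool_pos: [0.5444, 0.0427, 0.3286]
tcp_rot: [[1.0, -0.012, 0.0], [-0.012, -1.0, 0.005], [0.0, -0.005, -1.0]]
contact_force: [-0.8, 12.2, 2.4]
opening: -0.001
```

```bash
python3 - <<'E'
from h import *
f=snap("wrist","w5"); s=state(); print(s["time_s"],s["tool_pos"],s["contact_force"])
E
```

```text
5.15 [0.54437963 0.04265589 0.32863108] [-0.90590063 12.34150924  3.60601416]
```

View pics/w5.png

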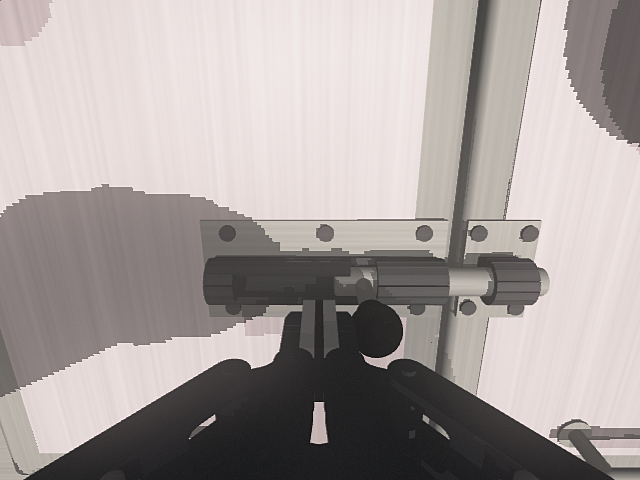

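apply_moves(plan="0 -0.006 0 0; 0 -0.014 0 0; -0.006 -0.02 0 0; -0.016 -0.02 0 0; -0.028 -0.02 0 0; -0.04 -0.018 0 0; -0.045 -0.008 0.002 0; -0.045 0.004 0.003 0; -0.045 0.016 0.003 0; -0.045 0.024 0.003 0; -0.042 0.024 0.003 0; -0.042 0.024 0.003 0")

```text
time_s: 6.15
tool_pos: [0.5027, 0.0183, 0.3252]
tcp_rot: [[1.0, -0.013, -0.0], [-0.013, -1.0, 0.004], [-0.0, -0.004, -1.0]]
contact_force: [-0.4, 0.4, -0.5]
opening: -0.0
```

```bash
python3 - <<'E'
from h import *
f=snap("wrist","w6"); s=state(); print(s["time_s"],s["tool_pos"],s["tcp_rot"].round(3),s["contact_force"])
E
```

```text
6.2 [0.50252883 0.01876018 0.32511492] [[ 1.    -0.013 -0.   ]
 [-0.013 -1.     0.004]
 [-0.001 -0.004 -1.   ]] [-0.62036323  0.43288782 -0.78118883]
```

View pics/w6.png

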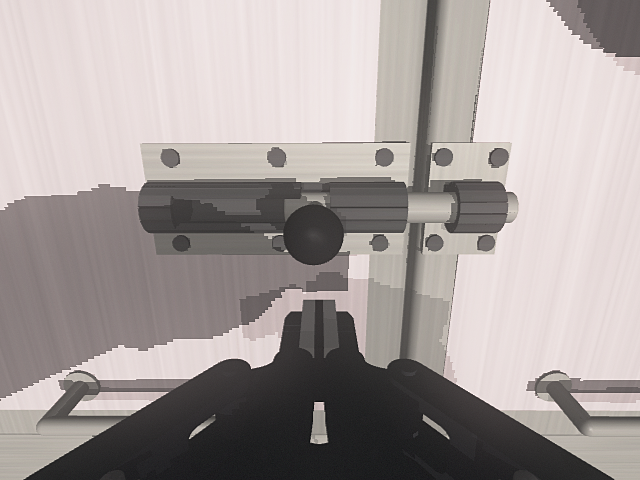

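apply_moves(plan="0.008 -0.001 0 0; 0.016 -0.001 0 0; 0.021 -0.001 0 0; 0.026 -0.001 0 0; 0.03 -0.001 0 0; 0.035 -0.001 0.001 0; 0.04 -0.001 0.002 0; 0.045 -0.001 0.003 0; 0.05 -0.001 0.005 0; 0.05 -0.001 0.005 0")

```text
time_s: 7.03
tool_pos: [0.5532, 0.0192, 0.319]
tcp_rot: [[1.0, -0.013, -0.002], [-0.013, -1.0, 0.004], [-0.002, -0.004, -1.0]]
contact_force: [-0.2, -0.2, 0.1]
opening: -0.002
```

```bash
python3 - <<'E'
from h import *
f=snap("wrist","w7"); s=state(); print(s["time_s"],s["tool_pos"],s["tcp_rot"].round(3),s["contact_force"])
E
```

```text
7.0833 [0.55296443 0.01912409 0.31943748] [[ 1.    -0.013 -0.001]
 [-0.013 -1.     0.004]
 [-0.001 -0.004 -1.   ]] [-0.13183392 -0.0777466   0.29196118]
```

View pics/w7.png

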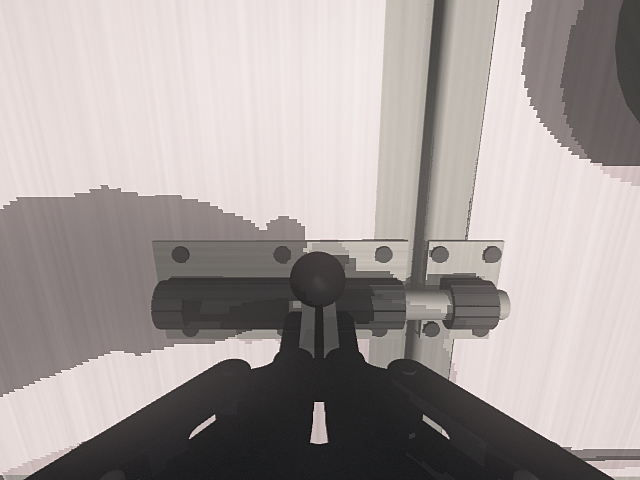

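apply_moves(plan="0.004 0 0.002 0; 0.008 0 0.004 0; 0.011 0 0.006 0; 0.014 0 0.008 0; 0.014 0 0.008 0; 0.01 0 0.004 0; 0.006 0 -0.006 0; 0.006 0 -0.02 0; 0.01 0 -0.025 0; 0.01 0 -0.025 0")

```text
time_s: 7.92
tool_pos: [0.5637, 0.0188, 0.3476]
tcp_rot: [[1.0, -0.013, 0.004], [-0.013, -1.0, 0.005], [0.004, -0.005, -1.0]]
contact_force: [0.6, -0.4, -0.4]
opening: -0.001
```

```bash
python3 - <<'E'
from h import *
f=snap("wrist","w8"); s=state(); print(s["time_s"],s["tool_pos"],s["tcp_rot"].round(3),s["contact_force"])
E
```

```text
7.9667 [0.56341566 0.01900872 0.34592727] [[ 1.    -0.013  0.002]
 [-0.013 -1.     0.005]
 [ 0.002 -0.005 -1.   ]] [-0.54329405  0.52651077 -0.94818122]
```

View pics/w8.png

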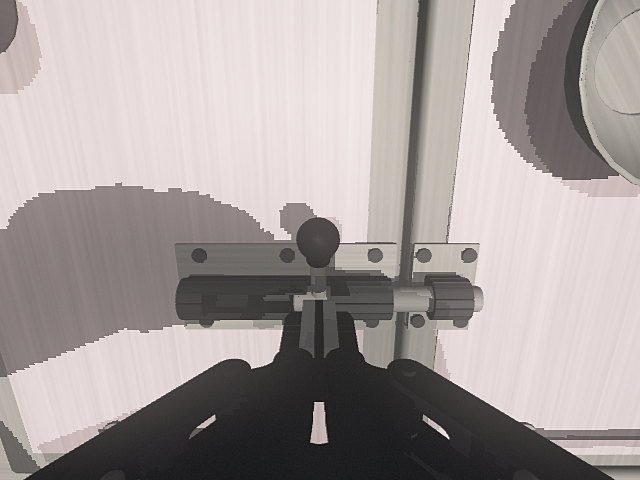

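apply_moves(plan="0.007 0 0 0; 0.015 0 0 0; 0.022 0 0 0; 0.027 0 0 0; 0.028 0 0.006 0; 0.028 0 0.012 0; 0.028 0 0.018 0; 0.028 0 0.024 0; 0.028 0 0.03 0; 0.028 0 0.034 0; 0.028 0 0.038 0; 0.028 0 0.038 0")

```text
time_s: 8.97
tool_pos: [0.5912, 0.0189, 0.307]
tcp_rot: [[1.0, -0.013, 0.001], [-0.013, -1.0, 0.005], [0.001, -0.005, -1.0]]
contact_force: [-0.0, 0.2, -0.4]
opening: -0.003
```

```bash
python3 - <<'E'
from h import *
f=snap("wrist","w9"); s=state(); print(s["time_s"],s["tool_pos"],s["tcp_rot"].round(3),s["contact_force"])
E
```

```text
9.0167 [0.59119986 0.01884631 0.30743232] [[ 1.    -0.013  0.001]
 [-0.013 -1.     0.005]
 [ 0.001 -0.005 -1.   ]] [0.36572483 0.54925101 0.63512789]
```

View pics/w9.png

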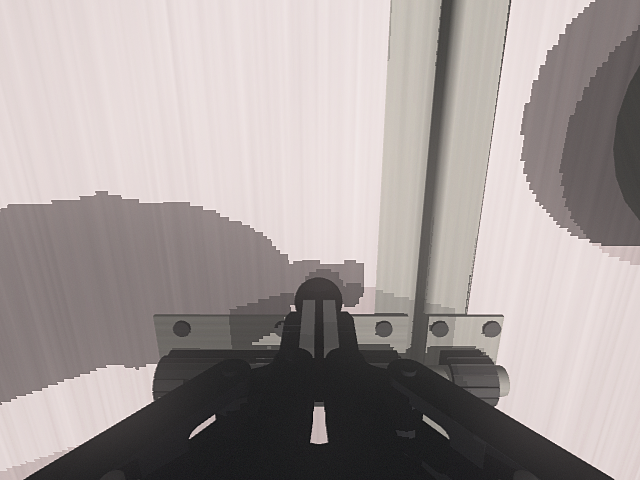

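apply_moves(plan="0 0 0.001 0; 0 0 0.002 0; 0 0 0.003 0; 0 0 0.004 0; 0 0 0.004 0")

```text
time_s: 9.43
tool_pos: [0.5913, 0.0189, 0.3038]
tcp_rot: [[1.0, -0.013, 0.002], [-0.013, -1.0, 0.005], [0.002, -0.005, -1.0]]
contact_force: [0.2, -0.5, 1.7]
opening: 0.002
```

apply_moves(plan="0 0 0.001 0; 0 0 0.002 0; 0 0 0.003 0; 0 0 0.003 0; 0 0 0.003 0")

```text
time_s: 9.85
tool_pos: [0.5914, 0.0188, 0.303]
tcp_rot: [[1.0, -0.013, 0.004], [-0.013, -1.0, 0.005], [0.004, -0.005, -1.0]]
contact_force: [-3.5, 0.7, 8.7]
opening: -0.001
```

apply_moves(plan="0 0 0.002 0; 0 0 0.004 0; 0 0 0.004 0; 0 0 0.004 0")

```text
time_s: 10.18
tool_pos: [0.5913, 0.0187, 0.3026]
tcp_rot: [[1.0, -0.012, 0.008], [-0.012, -1.0, 0.005], [0.008, -0.005, -1.0]]
contact_force: [-5.2, 1.8, 11.9]
opening: 0.001
```

Firm stop felt. Withdraw straight up, then back to look.

apply_moves(plan="0 0 -0.006 0; 0 0 -0.02 0; 0 0 -0.04 0; 0 0 -0.06 0; -0.01 0 -0.08 0; -0.03 0 -0.09 0; -0.05 0 -0.09 0; -0.06 0 -0.09 0; -0.06 0 -0.09 0; -0.06 0 -0.09 0")

```text
time_s: 11.02
tool_pos: [0.5303, 0.019, 0.3923]
tcp_rot: [[1.0, -0.012, 0.009], [-0.012, -1.0, 0.006], [0.009, -0.006, -1.0]]
contact_force: [0.5, 0.5, -0.0]
opening: 0.004
```

```bash
python3 - <<'E'
from h import *
f=snap("wrist","w10"); snap("top","top10"); g=snap("scene","scene10"); s=state(); print(s["time_s"],s["tool_pos"],s["contact_force"])
a=cv2.resize(g["img"][165:255,270:400],None,fx=6,fy=6,interpolation=cv2.INTER_CUBIC)
cv2.imwrite("pics/zs10.png",np.ascontiguousarray(a[:,:,::-1]))
E
```

```text
11.1667 [0.53099135 0.01902587 0.39132478] [ 1.03372906 -0.78400974  1.51861289]
```

View pics/w10.png

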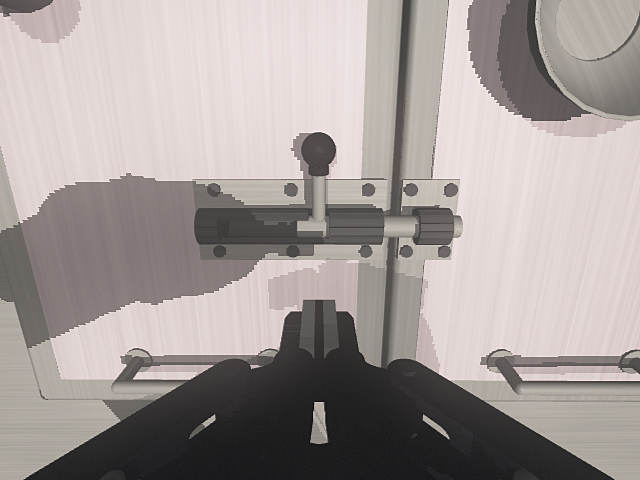

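View pics/zs10.png

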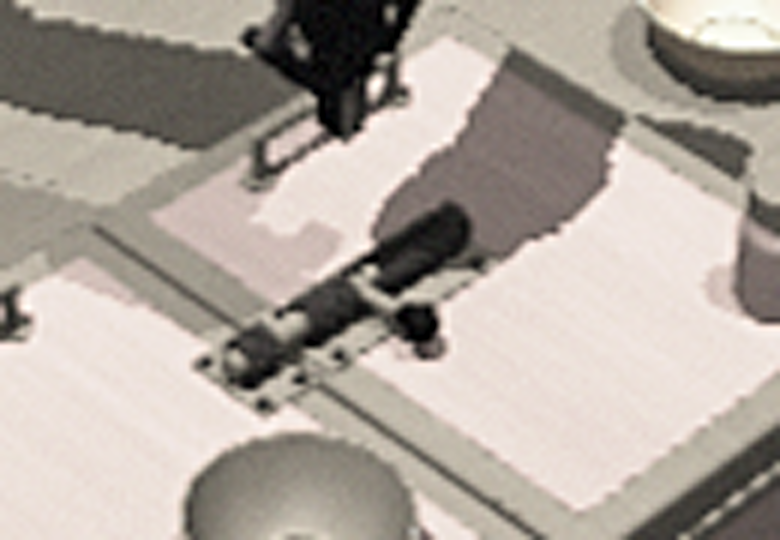

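```bash
python3 - <<'E'
from h import *
f=load("w10"); g=load("scene10")
print(two(f,(318.5,150.5),g,(417/6+270,324/6+165)), onz(f,318.5,150.5,.22), onz(f,227/1+0,226,.214))
a,b=load("top0")["img"].astype(int),load("top10")["img"].astype(int)
for n,(u0,u1,v0,v1) in dict(shaker=(244,272,163,190),bowl=(357,404,163,208),spoon=(416,440,178,248)).items(): print(n,np.abs(a-b)[v0:v1,u0:u1].max(2).mean())
E
```

```text
(array([0.59457932, 0.01984955, 0.2207508 ]), np.float64(1.7271740317424644e-05)) [0.59451354 0.01984977 0.22      ] [0.54392221 0.08367985 0.214     ]
shaker 11.283068783068783
bowl 10.320567375886524
spoon 12.310119047619047
```

View pics/top10.png

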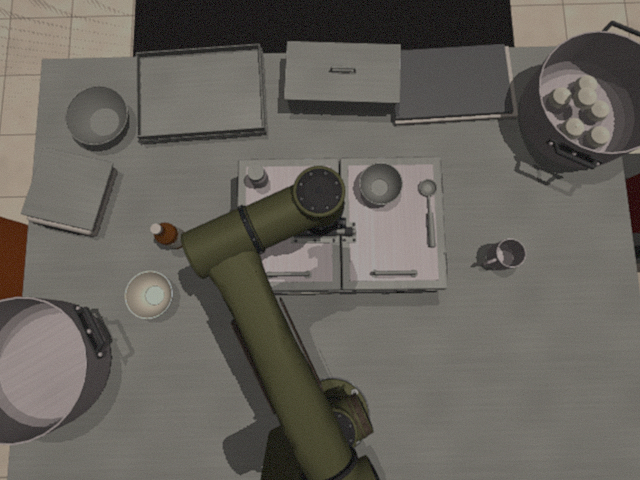

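```bash
python3 -c "
from rig import *
print(job_done())"
```

```text
the job is handed in; nothing more can be done
None
```

The bolt is fully home and its handle lies down in the locking notch. I handed the job in with the gripper clear of everything, at about 11 s of the 45 s.

- **Driving the bolt:** I pushed the ball with the shut fingertips along the slot until it met a firm stop. The force rose from about 2 N to 12 N with no further travel, and the bolt's end shows through the eye.
- **Laying the handle over:** I pushed it over to about 60°, then pressed it down from above until it met its firm stop, at about 12 N. I never gripped the handle.

**Last checks:** After I withdrew, two camera views put the ball's centre at z = 0.221 m, about 51 mm to the notch side. Lying fully down should give 0.220 m and 52 mm. By eye, the flaps are shut and the shaker, bowl, spoon, mug, bottle and prep bowl stand where they were. A numeric before-and-after comparison of the shaker, bowl and spoon settled nothing: its differences were about the same for all three (10 to 12 of 255), with no still area to compare against.

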